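# Coax the loaded upper tier onto its four posts

## Task

The upper tray of the pantry rack, with the preserving jar standing on it, was set down askew and is only perched on the tips of the four posts, which stand a little loose and lean this way and that. Without lifting it off, nudge and sway the tray until all four corner sockets have dropped over their posts, then press it down firmly but not brutally past the spring buttons until it sits fully home on every post, with the jar still standing on it. Do not press on the glass jar, tip it over or shove the rack along the shelf, and leave the other things where they are.

Things in the scene. Friction and masses are not known exactly. Their poses are not given: they have to be found in the camera images.
- rack: Lower tier of a pantry rack, 2.4 kg, loose on rubber feet: cream enamelled tray, 160 mm (x) by 200 mm (y), with four stepped metal posts at x = +-55, y = +-75 mm: 26 mm in diameter up to a shoulder 90 mm above the shelf, then an 18 mm spigot, its last 5 mm tapering to a 13 mm flat tip 127 mm above the shelf. Origin: middle of its footprint at shelf height; z up.
- tray: Upper tier: cream sheet-steel tray, dark rolled rim, 160 mm (x) by 200 mm (y), flat underneath, 0.4 kg. Origin: middle of the underside; z up. Floor 4 mm thick; rim 8 mm wide, its top 22 mm above the underside. Four 21 mm holes at x = +-55, y = +-75 mm, each in a collar of 29 mm outer diameter, 16 mm high. At first it lies on the post tips, up to 25 mm and 0.1 rad out of place, and slides if pushed.
- jar: Glass preserving jar with wire lever-lock lid, 76 mm in diameter (87 mm over the wires), 75 mm high, 0.35 kg, standing loose near the middle of the upper tray. Origin: centre of its underside; z up.
- mould: Hard silicone muffin mould with six cups, 115 mm by 170 mm by 34 mm high, on the shelf beside the rack. Origin: centre of its underside. To be left alone.
- pot_stand: Slatted wooden pot stand, 150 mm by 150 mm by 20 mm high, on the shelf on the other side of the rack. Origin: centre of its underside. To be left alone.
- tin: Round enamelled tin, 83 mm in diameter, 58 mm high, standing on the lower tier of the rack. Origin: centre of its underside. To be left alone.
- spoons: Fan of four aluminium measuring spoons on a ring, about 150 mm long by 95 mm by 15 mm high, lying on the pot stand. Origin: near the middle, at its underside. To be left alone.
- socket0 (a point): Centre of the upper tray's hole at its own x = -55 mm, y = -75 mm, in the plane of the underside.
- socket1 (a point): Centre of the upper tray's hole at its own x = -55 mm, y = 75 mm, in the plane of the underside.
- socket2 (a point): Centre of the upper tray's hole at its own x = 55 mm, y = -75 mm, in the plane of the underside.
- socket3 (a point): Centre of the upper tray's hole at its own x = 55 mm, y = 75 mm, in the plane of the underside.
- foot0 (a point): Foot of the rack's post at its x = -55, y = -75 mm, at shelf height. Each post stands with slack on its stud: pushed by about 0.4 N at the tip it leans any way, to a stop 6 mm off centre along x and y at the tip, and stays so; the poses do not tell how. A hole takes a tip that is within 4 mm of its centre.
- foot1 (a point): Foot of the post at x = -55, y = 75 mm. Every spigot has a round spring button standing 3.5 mm out of its outward y side, its middle 22 mm above the shoulder. A tray that has dropped over the tips first hangs on the buttons, underside 15 to 28 mm above the shoulders; each corner passes its button at about 7 N, weight included; fully home, the underside rests on the shoulders.
- foot2 (a point): Foot of the post at x = 55, y = -75 mm. The perched tray slides under a level push of 3 to 8 N; the whole rack shifts only above about 15 N.
- foot3 (a point): Foot of the post at x = 55, y = 75 mm.
There are look-alikes about, which are no part of the job. What is shaped like the jar but red is not meant.

How it is judged:
By the outcome, as a careful person would: the job done as asked, in the order asked, and still so for the second after the job is handed in, with the robot touching nothing.
It also fails if it takes over 72 s, if anything falls off the work surface, if the arm or the gripper's body presses on something with over 40 N, if the wrist force passes 120 N, or if a joint passes its speed limit or range.

## Robot

A 6-joint arm with a two-finger parallel gripper is mounted at the origin on the work surface. World frame = base frame: x ahead of the robot, y to its left, z up, the work surface at z = 0. Lengths are in mm, angles in rad, forces in N, time in s.
With the tool pointing down it reaches from about 350 to 875 mm from the base axis. Payload 4.2 kg.
Tool frame: the origin (TCP) lies midway between the tips of the shut fingers; the grasp point (between the pads) lies 19 mm behind it; z points along the fingers, y is the line along which they close (so a half turn about z gives the same grasp; the last joint's range is limited). The gripper opens to 85 mm and grips with 20 to 120 N. Pads are 22 mm wide; open, the fingers measure 114 mm over their backs; the gripper's body (76 mm by 85 mm) begins 54 mm behind the grasp point. The pads swing forward as they close: fully open they stand 13 mm farther back than shut.
Start: joints at [1.485, 0.385, 0.008, 0, -1.194, -0.259], TCP at [211.222, 588.204, 195.512] pointing down, gripper open.
Joint ranges: [-3.14, 3.14], [-1.21, 2.06], [-1.07, 1.41], [-3.16, 2.05], [-2.99, -0.16], [-3.1, 3.1]. Speed limits (rad/s): [2.79, 2.79, 3.14, 3.14, 3.14, 3.14].

## Interface

Orientations are given as a unit quaternion [x, y, z, w].
In Python, from bench import read_state, get_image, job_done gives the robot as it stands.
- The arm moves only by the tool servo_tool, never from a script. Its arguments are lists of equal length, an entry for each row: "rotation": the turn, a rotation vector about the world's x, y, z scaled (see below), a list of three; "slide": the shift along the world's x, y, z scaled (see below), a list of three; "grip": the opening, from -1 (shut) to 1 (fully open). In form: {"rotation": [[rx, ry, rz], ...], "slide": [[tx, ty, tz], ...], "grip": [grip, ...]}. A call has 1 to 8 rows; each row is the pose to reach, as a shift and turn from the pose commanded when the call began, turning the shorter way round; what a row does not reach only later rows make up. The controller multiplies each number of a shift by 0.2 m and each number of a turn by 360 degrees. A row lasts 1/8 s, in which the tool goes at most 62.5 mm and 10.7 degrees, less where a joint would pass 70% of its speed; a pose out of reach is approached as far as the arm can. A call with a number of a shift or a turn outside -1 to 1 is refused whole. A call with a gripper value outside its range is refused whole. The fingers move at their own pace and stop on an object; the grip force is fixed at half the most. Time passes only in rows, so rows that repeat a pose let the fingers close. It gives the time, the measured TCP pose, the force, the opening and the grip force at its end, in the units of the state.
- read_state(): the state, without advancing time (a new reading comes with each control period).
- get_image(name): name is "side" or "top"; returns a dict with "image" (480x640x3 uint8, red, green, blue), "depth" (480x640 float32, mm along the optical axis (not along the pixel's ray), 0 where there is no reading), "camera_matrix" (3x3 intrinsics, pixels), "k1" (the pictures are not rectified: a ray, as slopes to the right and down, at radius r is drawn at 1 + k1 r^2 times it, then the intrinsics apply), "rvec" (rotation vector, rad) and "tvec" (3), from world to camera coordinates, as OpenCV has them. Camera axes: x right, y down, z forward; pixel columns grow to the right and rows downward; lengths in mm; the calibration is good to about 2 mm. A picture is of the moment at which its call begins.
- job_done(): hands the job in; it is judged then, once.
The state is a dict: "clock": time; "joints": joint angles; "joint_vel": joint speeds; "joint_efforts": joint torques, N m; "position": TCP position; "ee_rot": TCP orientation; "contact_force": force on the tool from outside, world axes, zero at the start; "wrist_torque": the same for the moment, N m; "gripper_width": finger opening in mm; "grasp_force": force on a finger pad.
Only numpy, scipy, OpenCV 4.12 (cv2) and the standard library are available. Lean on these libraries where they do the work, as an engineer would, in place of code of your own. Each camera call takes 0.05 s, during which the arm holds its last target. There are 200 camera calls.

## Working session

There is one attempt and no reset: what is moved stays moved. The work goes in short steps, Python scripts to look and compute and a tool call to move; the robot and the scene stay as the last step left them, time stands still between calls to the robot, and variables do not carry over. Pictures are saved under pics/ and viewed, at most 10 in all, crops included, and the job is handed in when it is done.

Besides the shell and the picture viewer there is one more tool, called as name(argument=value, ...) on one line, values as JSON. servo_tool: Moves the arm, as the interface text tells. Shifts and turns lie within -1 to 1; 1 stands for 0.2 m of shift or 360 degrees of turn. Its arguments: {"type":"object","properties":{"rotation":{"type":"array","items":{"type":"array","items":{"type":"number","minimum":-1,"maximum":1}}},"slide":{"type":"array","items":{"type":"array","items":{"type":"number","minimum":-1,"maximum":1}}},"grip":{"type":"array","items":{"type":"number"}}},"required":["rotation","slide","grip"]}

```bash
mkdir -p pics; cat > h.py <<'E'
import numpy as np, cv2
from bench import read_state, get_image, job_done
def cam(n):
    d=get_image(n); d['R']=cv2.Rodrigues(np.array(d['rvec'],float))[0]; d['t']=np.array(d['tvec'],float).ravel(); d['K']=np.array(d['camera_matrix'],float); return d
def und(d,uv):
    K=d['K']; p=(np.asarray(uv,float).reshape(-1,2)-K[:2,2])/[K[0,0],K[1,1]]; q=p.copy()
    for _ in range(10): q=p/(1+d['k1']*(q**2).sum(1,keepdims=True))
    return np.c_[q,np.ones(len(q))]
def plane(d,uv,z):
    r=und(d,uv)@d['R']; c=-d['R'].T@d['t']; return c+r*((z-c[2])/r[:,2])[:,None]
def cloud(d):
    v,u=np.mgrid[0:480,0:640]; r=und(d,np.c_[u.ravel(),v.ravel()]); P=(r*d['depth'].reshape(-1,1)-d['t'])@d['R']; P[d['depth'].ravel()==0]=np.nan; return P.reshape(480,640,3)
def proj(d,P):
    X=np.asarray(P,float).reshape(-1,3)@d['R'].T+d['t']; p=X[:,:2]/X[:,2:]; p=p*(1+d['k1']*(p**2).sum(1,keepdims=True)); return p*[d['K'][0,0],d['K'][1,1]]+d['K'][:2,2]
def save(n,im): cv2.imwrite('pics/'+n,im[...,::-1])
E
python3 - <<'E'
from h import *
for n in('top','side'):
    d=cam(n); save(n+'0.png',d['image']); print(n,-d['R'].T@d['t'],d['R'][2],d['K'][0,0],d['k1'])
print(read_state())
E
```

```text
top [ 323.66923051    9.981022   1142.99927178] [ 0.22579483 -0.02636149 -0.97381814] 580.4284701627789 -0.06621678371719743
side [ -76.84033428 -609.31764854  893.91774845] [ 0.5290487   0.53140603 -0.66160041] 597.3116089534609 -0.167979242503936
{'clock': 0.1, 'joints': array([ 1.48458458e+00,  3.85444239e-01,  6.76079281e-03, -4.35897111e-04,
       -1.19401032e+00, -2.58607374e-01]), 'joint_vel': array([-3.92144692e-05,  3.82382095e-04,  3.98667595e-03,  1.63770447e-03,
        3.83223546e-04, -1.34337176e-03]), 'joint_efforts': array([ 2.25998920e-04, -3.93320596e+01,  1.88929009e+01,  4.19794634e+00,
       -2.57650645e-03,  6.45528814e-06]), 'position': array([211.04856527, 587.65393472, 194.55163196]), 'ee_rot': array([ 9.85159994e-01, -1.71635789e-01, -1.20155102e-04,  9.62639722e-04]), 'contact_force': array([ 0.13693332,  0.29975891, -0.35354435]), 'wrist_torque': array([-0.03416384,  0.02248961,  0.02561295]), 'grasp_force': 0.0, 'gripper_width': 85.12881699566223}
```

View pics/top0.png

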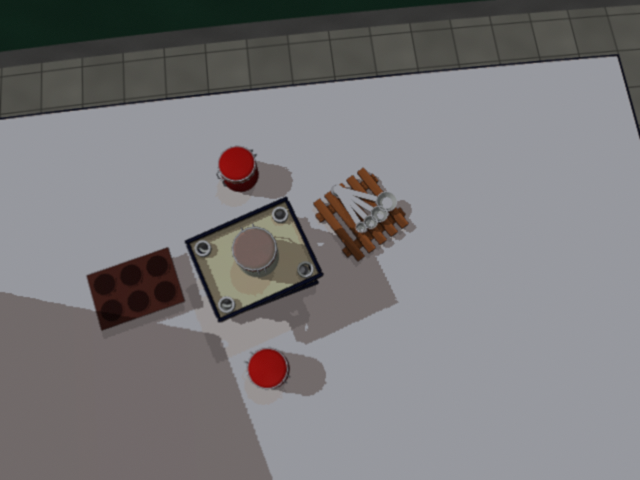

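View pics/side0.png

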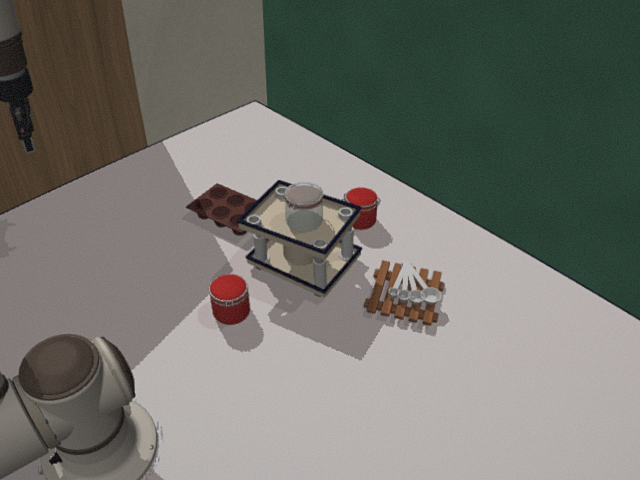

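Candidates for the jar are the clear one (top 255,248; side 304,205), the red one behind (238,168) and the red one in front (268,369). I choose the clear jar, on the dark-rimmed upper tray at (254,259). I'll check it in a close crop.

```bash
python3 - <<'E'
from h import *
t=cam('top'); s=cam('side')
a=cv2.resize(t['image'][190:330,175:335],None,fx=2.5,fy=2.5,interpolation=3); b=cv2.resize(s['image'][170:310,230:370],None,fx=2.85,fy=2.85,interpolation=3)
b=b[:350]; 
a=cv2.resize(t['image'][190:330,175:335],(400,350),interpolation=3);b=cv2.resize(s['image'][170:310,230:370],(350,350),interpolation=3)
save('crop1.png',np.clip(np.hstack([a,b]).astype(float)*1.4,0,255).astype(np.uint8))
P=cloud(t); roi=np.zeros((480,640),bool); roi[190:330,175:335]=1
z=P[...,2]; m=roi&(z>125)&(z<165)
hs=cv2.cvtColor(t['image'],cv2.COLOR_RGB2HSV); dark=(hs[...,2]<75)
print('z hist',np.histogram(z[m],bins=range(125,170,4)))
rim=(m&dark).astype(np.uint8)
print('rim z',np.median(z[rim>0]),rim.sum())
yx=np.argwhere(m)[:,::-1].astype(np.float32)
hull=cv2.convexHull(yx); print('img box',cv2.minAreaRect(hull))
Q=plane(t,cv2.convexHull(np.argwhere(rim)[:,::-1].astype(np.float32))[:,0],149)
print('world box',cv2.minAreaRect(Q[:,:2].astype(np.float32)), cv2.boxPoints(cv2.minAreaRect(Q[:,:2].astype(np.float32))))
j=roi&(z>195); print('jar top',np.nanmedian(P[j],0),j.sum())
g=cv2.cvtColor(t['image'],cv2.COLOR_RGB2GRAY)
for n,(u,v) in enumerate([(203,248),(227,304),(280,214),(305,269)]):
    print(n,plane(t,[(u,v)],143))
E
```

```text
z hist (array([ 352, 3545, 1871,  143,  345,  858,  982,   79,   10,   21,    0]), array([125, 129, 133, 137, 141, 145, 149, 153, 157, 161, 165, 169]))
rim z 148.79980095186912 2132
img box ((252.67010498046875, 258.75775146484375), (89.85813903808594, 116.15560913085938), 66.03751373291016)
world box ((543.80078125, 90.45228576660156), (160.14564514160156, 198.47044372558594), 18.05225372314453) [[436.9182   159.98927 ]
 [498.42102  -28.711315]
 [650.68335   20.915298]
 [589.18054  209.61589 ]]
jar top [546.62965454  83.46724397 206.0954556 ] 1577
0 [[573.21390632 178.10583592 143.        ]]
1 [[469.12481907 143.84617729 143.        ]]
2 [[619.83112032  36.14908026 143.        ]]
3 [[515.0547737    2.75298846 143.        ]]
```

View pics/crop1.png

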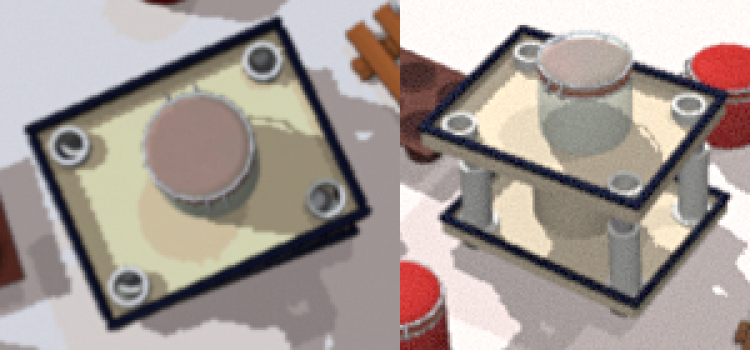

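The top crop (left half) shows the clear jar with its pinkish lid at about (200,150) in the crop, standing on the askew upper tray. In the holes, tip edges show at crop (70,147), (130,287), (263,60) and (325,197). The side crop (right half) shows the lower tier and the four posts. Next I'll measure the rack's pose.

```bash
cat >> h.py <<'E'
def box(Q):
    r=cv2.minAreaRect(Q[:,:2].astype(np.float32)); b=cv2.boxPoints(r)
    e=b[1]-b[0]; f=b[2]-b[1]; l=e if np.hypot(*e)>np.hypot(*f) else f
    a=np.degrees(np.arctan2(l[1],l[0]))-90; a=(a-18+90)%180-90+18
    return np.round(r[0],1),np.round(sorted(r[1]),1),round(a,2)
E
python3 - <<'E'
from h import *
t=cam('top'); s=cam('side')
for n,d in(('top',t),('side',s)):
    P=cloud(d); z=P[...,2]; v=cv2.cvtColor(d['image'],cv2.COLOR_RGB2HSV)[...,2]
    near=(np.hypot(P[...,0]-545,P[...,1]-90)<150)
    u=near&(v<60)&(z>138)&(z<158); l=near&(v<60)&(z>8)&(z<60)
    hh=np.histogram(z[l],bins=range(8,62,4)); print(n,'low z',hh[0],hh[1][0])
    for name,m,h in(('up',u,149),('low',l,None)):
        m=cv2.morphologyEx(m.astype(np.uint8),cv2.MORPH_OPEN,np.ones((2,2)))
        nn,lab,st,_=cv2.connectedComponentsWithStats(m); 
        k=np.isin(lab,[i for i in range(1,nn) if st[i,4]>12])
        h=h or np.median(z[k]); Q=plane(d,np.argwhere(k)[:,::-1],h)
        print(n,name,'h',h,k.sum(),box(Q),[list(st[i,:5]) for i in range(1,nn) if st[i,4]>12])
    # posts: gray pts between 40 and 85
    sat=cv2.cvtColor(d['image'],cv2.COLOR_RGB2HSV)[...,1]
    for hn in ((-55,-75),(-55,75),(55,-75),(55,75)):
        a=np.radians(18); c=np.array([544,90])+np.array([[np.cos(a),-np.sin(a)],[np.sin(a),np.cos(a)]])@hn
        k=(np.hypot(P[...,0]-c[0],P[...,1]-c[1])<38)&(z>45)&(z<85)&(sat<40)
        if k.sum()>20:
            X=P[k]; A=np.c_[2*X[:,:2],np.ones(len(X))]; f=np.linalg.lstsq(A,(X[:,:2]**2).sum(1),rcond=None)[0]
            view=(-d['R'].T@d['t'])[:2]-X[:,:2].mean(0); view/=np.linalg.norm(view)
            # fixed-radius fit
            from scipy.optimize import least_squares
            r=least_squares(lambda p:np.hypot(X[:,0]-p[0]-p[2]*(X[:,2]-65),X[:,1]-p[1]-p[3]*(X[:,2]-65))-13,[*(X[:,:2].mean(0)-view*9),0,0],loss='soft_l1')
            print(n,hn,k.sum(),np.round(r.x,3),round(2*r.cost/k.sum(),2))
E
```

```text
top low z [  0   0   4   1   4  36 109  44   1   0   0   0   0] 8
top up h 149 1550 (array([541.9,  88.8]), array([158.9, 197.8]), np.float32(18.03)) [[np.int32(186), np.int32(198), np.int32(138), np.int32(125), np.int32(1550)]]
top low h nan 162 (array([nan, nan]), array([0., 0.]), np.float32(nan)) [[np.int32(272), np.int32(281), np.int32(47), np.int32(22), np.int32(162)]]
side low z [  0   0   5   4  25 267 233  11   1   1   1   0   0] 8
side up h 149 904 (array([541.1,  84. ]), array([161.5, 201.6]), np.float32(18.16)) [[np.int32(239), np.int32(182), np.int32(123), np.int32(73), np.int32(904)]]
side low h nan 538 (array([nan, nan]), array([0., 0.]), np.float32(nan)) [[np.int32(247), np.int32(246), np.int32(116), np.int32(48), np.int32(538)]]
side (-55, -75) 177 [ 5.22169e+02  9.39500e+00 -4.50000e-02  1.80000e-02] 0.93
side (-55, 75) 166 [ 4.85296e+02  1.52003e+02  2.00000e-03 -4.20000e-02] 1.23
side (55, -75) 157 [ 6.30434e+02  3.81540e+01 -2.00000e-03  3.90000e-02] 1.34
```

```bash
python3 - <<'E'
from h import *
for n in('top','side'):
    d=cam(n); P=cloud(d); z=P[...,2]; v=cv2.cvtColor(d['image'],cv2.COLOR_RGB2HSV)[...,2]
    m=np.zeros((480,640),np.uint8); x,y,w,h=(272,281,47,22) if n=='top' else (247,246,116,48)
    m[y:y+h,x:x+w]=1; m&=((v<60)&((z<60)|np.isnan(z))).astype(np.uint8)
    nn,lab,st,_=cv2.connectedComponentsWithStats(m); i=1+np.argmax(st[1:,4]); k=lab==i
    zz=z[k]; h0=np.nanmedian(zz); print(n,h0,k.sum())
    for hh in (h0,):
        Q=plane(d,np.argwhere(k)[:,::-1],hh)[:,:2]; 
        # express in rack axes (14.8deg)
        for deg in (14.4,14.8,15.2):
            a=np.radians(deg); R=np.array([[np.cos(a),-np.sin(a)],[np.sin(a),np.cos(a)]]); q=Q@R
            print(deg,'x',np.percentile(q[:,0],[0,1,99,100]).round(1),'y',np.percentile(q[:,1],[0,1,99,100]).round(1))
        print(box(Q))
        print('hull corners',cv2.approxPolyDP(cv2.convexHull(Q.astype(np.float32)),6,True)[:,0].round(1).tolist())
    print('rack center if (557.9,95.2):',(np.array([557.9,95.2])@R).round(1))
E
```

```text
top 34.408984463603154 159
14.4 x [483.6 483.7 491.5 491.9] y [-145.7 -144.2  -51.7  -50. ]
14.8 x [482.8 482.9 490.6 490.9] y [-149.1 -147.6  -55.1  -53.4]
15.2 x [481.9 482.1 489.7 489.9] y [-152.5 -151.   -58.5  -56.7]
(array([496.2,  26.4]), array([ 8. , 95.8]), np.float32(15.5))
hull corners [[507.6000061035156, -20.200000762939453], [480.8999938964844, 71.9000015258789]]
rack center if (557.9,95.2): [563.3 -54.4]
side 31.787247191873146 541
14.4 x [482.  482.8 640.1 642.4] y [-148.9 -148.3   48.4   50.3]
14.8 x [481.7 482.2 639.1 641.4] y [-152.9 -152.2   45.    46.8]
15.2 x [480.7 481.4 638.1 640.4] y [-157.3 -156.2   41.5   43.3]
(array([556.6,  92.2]), array([159.9, 199.5]), np.float32(14.68))
hull corners [[657.2000122070312, 19.299999237060547], [649.2000122070312, 35.70000076293945], [482.8999938964844, 174.39999389648438], [457.6000061035156, 163.39999389648438], [505.29998779296875, -22.399999618530273]]
rack center if (557.9,95.2): [563.3 -54.4]
```

servo_tool(rotation=[[0,0,0.01],[0,0,0.025],[0,0,0.04],[0,0,0.05],[0,0,0.055]], slide=[[0.12,-0.15,0],[0.3,-0.4,0],[0.5,-0.65,0],[0.68,-0.88,0],[0.75,-1,0]], grip=[0,-0.06,-0.06,-0.06,-0.06])

```text
clock: 1.02
position: [362.6, 385.8, 195.8]
ee_rot: [1.0, -0.0, 0.0, -0.0]
contact_force: [0.2, -0.3, 0.5]
gripper_width: 40.1
grasp_force: 0.0
```

servo_tool(rotation=[[0,0,0.01],[0,0,0.025],[0,0,0.04],[0,0,0.05],[0,0,0.05],[0,0,0.05]], slide=[[0.12,-0.15,0],[0.3,-0.4,0],[0.5,-0.65,0],[0.68,-0.88,0],[0.76,-1,0],[0.76,-1,0]], grip=[-0.06,-0.06,-0.06,-0.06,-0.06,-0.06])

```text
clock: 1.78
position: [514.0, 186.5, 195.3]
ee_rot: [0.988, 0.155, -0.0, 0.0]
contact_force: [0.6, 1.0, -0.3]
gripper_width: 40.2
grasp_force: 0.0
```

servo_tool(rotation=[[0,0,0],[0,0,0],[0,0,0],[0,0,0]], slide=[[-0.005,-0.035,-0.1],[-0.005,-0.035,-0.22],[-0.005,-0.035,-0.28],[-0.005,-0.035,-0.28]], grip=[-0.06,-0.06,-0.06,-0.06])

```text
clock: 2.28
position: [511.7, 181.6, 139.0]
ee_rot: [0.988, 0.157, -0.001, 0.0]
contact_force: [0.2, -0.3, 0.1]
gripper_width: 39.9
grasp_force: 0.0
```

```bash
python3 - <<'E'
from h import *
print(read_state()['position'])
t=cam('top'); s=cam('side')
a=cv2.resize(t['image'][190:330,175:335],(400,350),interpolation=3);b=cv2.resize(s['image'][160:300,225:365],(350,350),interpolation=3)
save('crop2.png',np.clip(np.hstack([a,b]).astype(float)*1.4,0,255).astype(np.uint8))
E
```

```text
[511.69153199 181.56633588 138.97759264]
```

View pics/crop2.png

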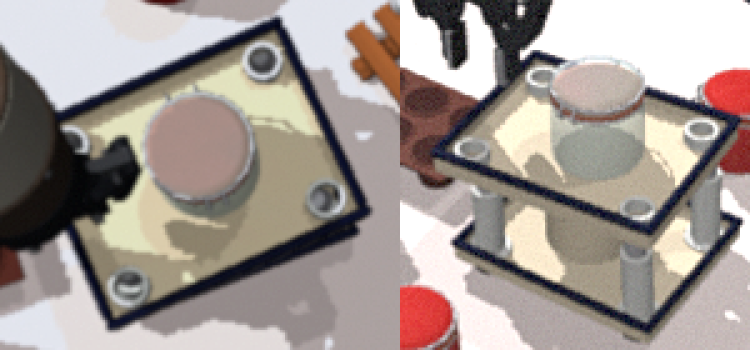

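The fingers straddle the left (+y) rim of the tray: in the top crop the inner finger is at (125,165), short of the jar. Next I close them on the rim.

servo_tool(rotation=[[0,0,0],[0,0,0],[0,0,0],[0,0,0],[0,0,0]], slide=[[0,0,0],[0,0,0],[0,0,0],[0,0,0],[0,0,0]], grip=[-0.4,-0.7,-1,-1,-1])

```text
clock: 3.0
position: [512.2, 181.2, 139.5]
ee_rot: [0.988, 0.157, -0.0, 0.0]
contact_force: [-0.1, -0.0, -0.2]
gripper_width: 0.2
grasp_force: 0.0
```

```bash
cat >> h.py <<'E'
def tray(show=True):
    d=cam('side'); P=cloud(d); z=P[...,2]; v=cv2.cvtColor(d['image'],cv2.COLOR_RGB2HSV)[...,2]
    u=(np.hypot(P[...,0]-550,P[...,1]-87)<140)&(v<60)&(z>98)&(z<160)
    nn,lab,st,_=cv2.connectedComponentsWithStats(u.astype(np.uint8)); k=lab==1+np.argmax(st[1:,4])
    X=P[k]; 
    for _ in range(3):
        A=np.c_[X[:,:2]-[550,88],np.ones(len(X))]; f=np.linalg.lstsq(A,X[:,2],rcond=None)[0]; e=X[:,2]-A@f; X=X[abs(e)<2.5*e.std()+.5]
    a=np.radians(14.7); c,s_=np.cos(a),np.sin(a)
    R=np.array([[c,-s_],[s_,c]]); co=[(round(float((R@p)@f[:2]+f[2]),1)) for p in ((-55,-75),(-55,75),(55,-75),(55,75))]
    b=box(plane(d,np.argwhere(k)[:,::-1],f[2]))
    print('rim z at corners 0..3',co,'box',b,'off rack-frame',np.round((b[0]-[556.6,92.2])@R,1),'yaw err',round(float(b[2])-14.7,2)); return d
E
python3 -c "
from h import *
tray(); print(read_state()['contact_force'],read_state()['position'])"
```

```text
rim z at corners 0..3 [146.7, 146.7, 146.6, 146.5] box (array([544.3,  90. ]), array([162.5, 202.3]), np.float32(17.72)) off rack-frame [-12.5   1. ] yaw err 3.02
[-0.45705381 -0.34311079  0.37716615] [512.22561903 181.16503134 139.49992923]
```

```bash
python3 - <<'E'
from h import *
t=cam('top'); s=cam('side')
a=cv2.resize(t['image'][190:330,175:335],(400,350),interpolation=3);b=cv2.resize(s['image'][140:280,225:365],(400,350),interpolation=3)
save('crop3.png',np.clip(np.hstack([a,b]).astype(float)*1.4,0,255).astype(np.uint8))
E
```

```text
(no output)
```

View pics/crop3.png

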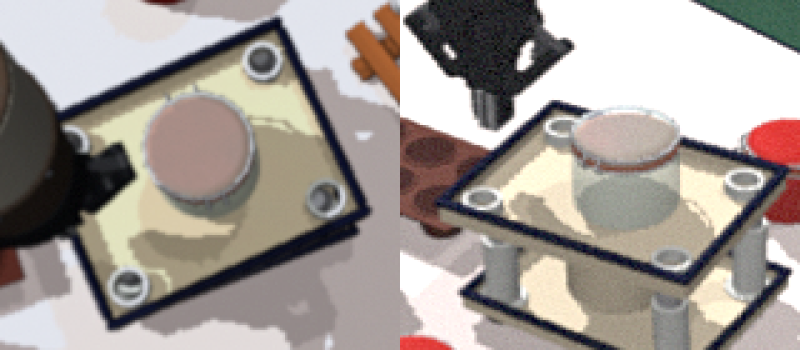

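```bash
python3 - <<'E'
from h import *
t=cam('top'); s=cam('side'); p=read_state()['position']
print('TCP proj side',proj(s,p),'top',proj(t,p)); 
print('seen tip (257,191) at z=139:',plane(s,[(257,191)],139),'rim mid (259,203) z148',plane(s,[(259,203)],148))
P=cloud(s); print('depth pts',P[186,257],P[189,257],P[180,257])
E=np.array([[512.8,179.3,149]]);print('rim expected',proj(s,E),proj(t,E))
E
```

```text
TCP proj side [[258.54895181 203.20629274]] top [[204.11820126 282.32974294]]
seen tip (257,191) at z=139: [[537.07962264 216.89248822 139.        ]] rim mid (259,203) z148 [[506.65703452 172.15153209 148.        ]]
depth pts [506.52606758 174.54842493 189.65731864] [503.74622027 171.54198239 185.22218976] [506.84798475 173.540657   204.7258864 ]
rim expected [[259.08422225 199.81747788]] [[204.16968057 280.9681953 ]]
```

```bash
python3 - <<'E'
from h import *
s=cam('side'); print(proj(s,[211,588,195.5]),proj(s,[211,588,215]))
im0=cv2.imread('pics/side0.png')[100:170,0:60,::-1]; im1=s['image'][150:220,227:287]
save('crop4.png',np.clip(cv2.resize(np.hstack([im0,im1]),None,fx=6,fy=6,interpolation=0).astype(float)*1.5,0,255).astype(np.uint8))
P=cloud(s)
for v in range(180,212,2): print(v,P[v,257].round(0),s['image'][v,257])
E
```

```text
[[ 35.64636419 159.3700888 ]] [[ 33.23117229 151.92544608]]
180 [506. 173. 205.] [63 66 71]
182 [503. 169. 204.] [74 72 75]
184 [505. 172. 196.] [73 73 76]
186 [504. 172. 192.] [71 74 76]
188 [506. 174. 185.] [78 79 79]
190 [504. 172. 182.] [71 73 74]
192 [503. 171. 178.] [150 146 144]
194 [645. 363.  -3.] [200 193 191]
196 [638. 354.  -1.] [200 193 190]
198 [633. 348.  -1.] [197 190 189]
200 [509. 181. 150.] [65 59 65]
202 [506. 178. 147.] [12 13 39]
204 [504. 176. 145.] [17 23 20]
206 [506. 179. 137.] [73 70 60]
208 [507. 180. 130.] [92 84 74]
210 [502. 175. 130.] [130 118 104]
```

View pics/crop4.png

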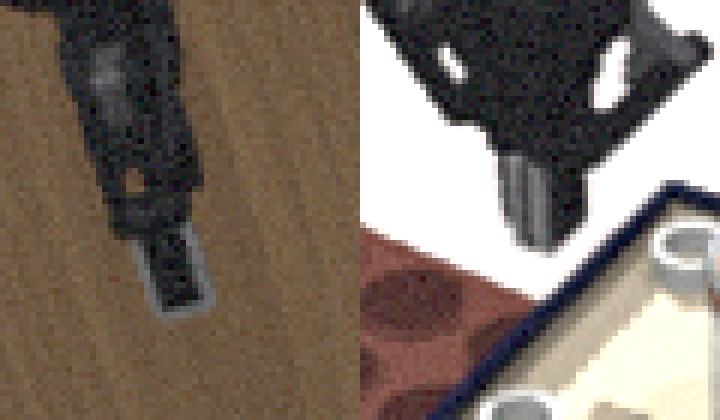

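The left half shows the fingertip at the start. The right half shows it now, ending at side pixel (257,191), clearly above the rim at (257,201). So the tip seems higher than the TCP reading, and I'll check this with the depth.

```bash
python3 - <<'E'
from h import *
t=cam('top'); s=cam('side'); p=read_state(); print(p['position'],p['joints'],p['gripper_width'])
for n,d in(('side',s),('top',t)):
    P=cloud(d); k=(np.hypot(P[...,0]-512,P[...,1]-181)<75)&(P[...,2]>157)&(cv2.cvtColor(d['image'],cv2.COLOR_RGB2GRAY)<110)
    for lo in range(155,330,10):
        m=k&(P[...,2]>lo)&(P[...,2]<=lo+10)
        if m.sum()>2: print(n,lo,m.sum(),P[m].mean(0).round(0),P[m].min(0).round(0)[:2],P[m].max(0).round(0)[:2])
E
```

```text
[512.21097514 181.20311486 139.4981677 ] [ 6.38559941e-01  2.95398583e-01 -2.75776529e-01  6.13540038e-07
 -9.99663016e-01  1.24717354e+00] -0.10089996435383691
side 175 25 [506. 175. 182.] [500. 167.] [522. 190.]
side 185 57 [507. 175. 190.] [498. 165.] [521. 193.]
side 195 62 [508. 174. 200.] [500. 165.] [523. 192.]
side 205 44 [505. 175. 210.] [499. 163.] [517. 189.]
side 215 76 [503. 177. 221.] [492. 147.] [518. 209.]
side 225 159 [505. 178. 230.] [489. 139.] [529. 222.]
side 235 139 [503. 178. 240.] [486. 133.] [531. 224.]
side 245 162 [500. 185. 250.] [484. 124.] [519. 229.]
side 255 218 [504. 173. 261.] [481. 119.] [540. 235.]
side 265 237 [508. 168. 270.] [481. 119.] [542. 238.]
side 275 219 [504. 169. 280.] [488. 134.] [530. 216.]
side 285 96 [512. 156. 289.] [489. 138.] [530. 213.]
side 295 46 [511. 148. 300.] [478. 140.] [528. 176.]
side 305 176 [495. 157. 310.] [473. 141.] [534. 198.]
side 315 177 [495. 156. 320.] [473. 140.] [537. 195.]
side 325 184 [493. 157. 330.] [473. 141.] [533. 194.]
top 165 3 [520. 108. 170.] [519. 107.] [521. 109.]
top 175 6 [510. 152. 181.] [501. 108.] [522. 176.]
top 185 22 [506. 166. 191.] [498. 108.] [523. 184.]
top 195 35 [520. 134. 201.] [498. 107.] [545. 182.]
top 205 12 [531. 121. 207.] [502. 109.] [542. 173.]
top 215 6 [507. 162. 220.] [501. 150.] [510. 169.]
top 225 47 [510. 159. 231.] [488. 144.] [522. 214.]
top 235 37 [506. 160. 240.] [485. 134.] [516. 221.]
top 245 62 [505. 167. 250.] [483. 127.] [520. 229.]
top 255 92 [505. 175. 262.] [481. 121.] [541. 235.]
top 265 242 [512. 169. 269.] [481. 118.] [540. 239.]
top 275 68 [518. 153. 279.] [489. 131.] [530. 228.]
top 285 36 [520. 143. 290.] [510. 140.] [531. 147.]
top 295 13 [519. 145. 299.] [511. 143.] [530. 148.]
top 305 62 [490. 159. 311.] [473. 143.] [529. 196.]
top 315 85 [488. 161. 320.] [473. 143.] [527. 201.]
top 325 80 [489. 159. 330.] [473. 143.] [526. 197.]
```

Depth puts the real fingertips near z = 176, about 37 mm above the reported TCP, and the background shows between tip and rim. So I trust vision for height and go down in steps with the fingers open, watching the force.

servo_tool(rotation=[[0,0,0],[0,0,0],[0,0,0],[0,0,0],[0,0,0]], slide=[[0,0,0],[0,0,0],[0,0,-0.03],[0,0,-0.06],[0,0,-0.06]], grip=[-0.06,-0.06,-0.06,-0.06,-0.06])

```text
clock: 4.03
position: [511.7, 180.9, 126.6]
ee_rot: [0.988, 0.157, -0.001, 0.0]
contact_force: [0.2, 0.6, -0.3]
gripper_width: 40.0
grasp_force: 0.0
```

```bash
cat >> h.py <<'E'
def fing(c=(510,178),rad=75):
    for n in('side','top'):
        d=cam(n); P=cloud(d); g=cv2.cvtColor(d['image'],cv2.COLOR_RGB2GRAY); k=(np.hypot(P[...,0]-c[0],P[...,1]-c[1])<rad)&(P[...,2]>152)&(P[...,2]<205)&(g<115)
        nn,lab,st,ce=cv2.connectedComponentsWithStats(k.astype(np.uint8))
        for i in range(1,nn):
            if st[i,4]>15: X=P[lab==i]; print(n,st[i].tolist(),'min',X.min(0).round(0),'max',X.max(0).round(0),'mean',X.mean(0).round(0))
E
python3 - <<'E'
from h import *
fing(); print(read_state()['position'],read_state()['contact_force'])
E
```

```text
side [242, 173, 11, 20, 152] min [492. 193. 163.] max [515. 211. 205.] mean [501. 200. 187.]
side [263, 184, 11, 17, 135] min [506. 144. 163.] max [531. 159. 204.] mean [514. 151. 185.]
top [235, 253, 12, 21, 57] min [517. 104. 155.] max [543. 116. 205.] mean [526. 110. 194.]
top [212, 272, 9, 9, 30] min [507. 146. 167.] max [520. 158. 204.] mean [511. 153. 184.]
[512.21708781 181.15003301 127.33768657] [0.70454266 1.02493369 0.64307018]
```

servo_tool(rotation=[[0,0,0],[0,0,0],[0,0,0],[0,0,0],[0,0,0]], slide=[[0,0,-0.04],[0,0,-0.08],[0,0,-0.11],[0,0,-0.12],[0,0,-0.12]], grip=[-0.06,-0.06,-0.06,-0.06,-0.06])

```text
clock: 4.75
position: [512.2, 181.2, 103.4]
ee_rot: [0.988, 0.157, -0.0, 0.0]
contact_force: [0.5, -0.9, 0.5]
gripper_width: 40.1
grasp_force: 0.0
```

servo_tool(rotation=[[0,0,0],[0,0,0],[0,0,0],[0,0,0],[0,0,0]], slide=[[0,0,0],[0,0,0],[0,0,0],[0,0,0],[0,0,0]], grip=[-0.4,-0.6,-0.7,-0.75,-0.8])

```text
clock: 5.38
position: [512.2, 181.4, 103.6]
ee_rot: [0.988, 0.157, 0.0, -0.0]
contact_force: [-0.9, 1.3, -0.4]
gripper_width: 8.2
grasp_force: 0.4
```

```bash
python3 - <<'E'
from h import *
tray()
t=cam('top'); s=cam('side')
a=cv2.resize(t['image'][190:330,175:335],(400,350),interpolation=3);b=cv2.resize(s['image'][140:280,225:365],(400,350),interpolation=3)
save('crop5.png',np.clip(np.hstack([a,b]).astype(float)*1.4,0,255).astype(np.uint8))
E
```

```text
rim z at corners 0..3 [146.6, 146.8, 146.4, 146.6] box (array([542.3,  94.8]), array([162.7, 211.8]), np.float32(18.09)) off rack-frame [-13.2   6.1] yaw err 3.39
```

View pics/crop5.png

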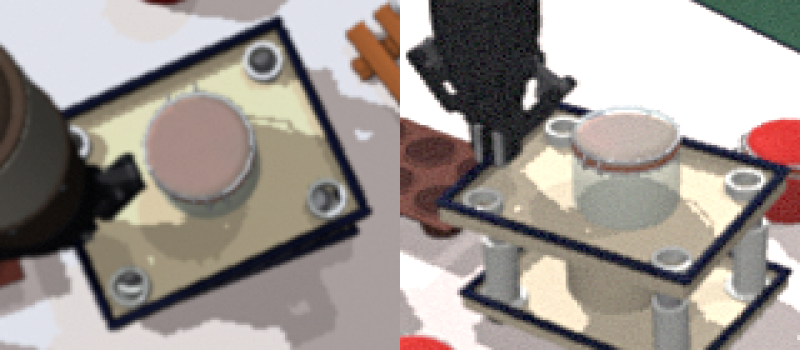

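The fingers now hold the left rim at 8.2 mm, seen at side crop (495,150), and the tray still lies level. Next I rotate it to match the rack. I drag it first toward -y, then along the rack's diagonal, so all the loose tips lean against the same stops.

servo_tool(rotation=[[0,0,0],[0,0,-0.003],[0,0,-0.006],[0,0,-0.0095],[0,0,-0.0095]], slide=[[0,0,0],[0.012,-0.01,0],[0.024,-0.02,0],[0.037,-0.03,0],[0.037,-0.03,0]], grip=[-1,-1,-1,-1,-1])

```text
clock: 6.15
position: [520.6, 175.4, 103.8]
ee_rot: [0.992, 0.127, 0.001, -0.0]
contact_force: [0.9, 2.6, 0.7]
gripper_width: 6.4
grasp_force: 58.9
```

servo_tool(rotation=[[0,0,0],[0,0,0],[0,0,0],[0,0,0]], slide=[[0.01,0.015,0],[0.025,0.035,0],[0.045,0.055,0],[0.05,0.06,0]], grip=[-1,-1,-1,-1])

```text
clock: 6.65
position: [526.9, 185.5, 103.3]
ee_rot: [0.992, 0.126, -0.004, 0.001]
contact_force: [-6.8, -3.7, 8.7]
gripper_width: 6.1
grasp_force: 59.8
```

```bash
python3 - <<'E'
from h import *
for _ in range(2):tray()
print(read_state())
E
```

```text
rim z at corners 0..3 [146.6, 146.5, 146.5, 146.4] box (array([550.6,  97.3]), array([162.4, 214.3]), np.float32(13.97)) off rack-frame [-4.5  6.5] yaw err -0.73
rim z at corners 0..3 [146.7, 146.5, 146.4, 146.2] box (array([551.1,  97.6]), array([162.3, 214.2]), np.float32(13.71)) off rack-frame [-3.9  6.6] yaw err -0.99
{'clock': 6.75, 'joints': array([ 6.28134551e-01,  3.61292776e-01, -2.79232677e-01, -9.99119789e-04,
       -9.37326834e-01,  1.19666340e+00]), 'joint_vel': array([-1.51008092e-05, -3.57215671e-03, -2.46372203e-03,  1.04311150e-03,
        7.12047946e-03,  3.15580409e-04]), 'joint_efforts': array([  0.43025848, -31.30597115,  17.22526968,   3.74715239,
         1.805011  ,   0.22566177]), 'position': array([526.97316735, 185.55504922, 103.33603362]), 'ee_rot': array([ 0.99197757,  0.12636414, -0.0032871 ,  0.0013427 ]), 'contact_force': array([-6.78312646, -2.3457304 ,  8.46882007]), 'wrist_torque': array([-0.71352739,  1.72991726, -0.22415239]), 'grasp_force': 59.713810086250305, 'gripper_width': 5.930651861719979}
```

servo_tool(rotation=[[0,0,0],[0,0,0],[0,0,0],[0,0,0]], slide=[[0.01,0.012,0],[0.02,0.024,0],[0.03,0.035,0],[0.037,0.042,0]], grip=[-1,-1,-1,-1])

```text
clock: 7.25
position: [536.0, 194.8, 101.8]
ee_rot: [0.992, 0.127, -0.002, 0.001]
contact_force: [-0.4, -4.9, -3.6]
gripper_width: 5.8
grasp_force: 59.0
```

```bash
python3 - <<'E'
from h import *
tray()
s=read_state(); print(s['contact_force'],s['wrist_torque'],s['position'])
E
```

```text
rim z at corners 0..3 [138.1, 144.0, 137.3, 143.3] box (array([557.6, 107.3]), array([161.9, 221.9]), np.float32(14.01)) off rack-frame [ 4.8 14.4] yaw err -0.69
[ 0.2592502  -3.54726829 -4.90239234] [-0.7364966   0.14109629 -0.18111042] [536.08265422 194.74582961 101.87218767]
```

The -y end has dropped over its posts (rim about 9 mm lower there). Next I lower the gripped end.

servo_tool(rotation=[[0,0,0],[0,0,0],[0,0,0]], slide=[[0,0,-0.012],[0,0,-0.025],[0,0,-0.03]], grip=[-1,-1,-1])

```text
clock: 7.68
position: [536.3, 195.1, 97.1]
ee_rot: [0.992, 0.127, -0.001, 0.0]
contact_force: [-2.1, -4.6, -2.1]
gripper_width: 5.9
grasp_force: 59.4
```

```bash
python3 - <<'E'
from h import *
tray()
s=read_state(); print(s['contact_force'],s['wrist_torque'],s['position'])
E
```

```text
rim z at corners 0..3 [138.0, 140.3, 136.8, 139.1] box (array([559.3, 108.4]), array([160.8, 219.4]), np.float32(13.78)) off rack-frame [ 6.7 15. ] yaw err -0.92
[-2.4045979  -3.02839797 -2.94076229] [-1.10283106  0.66013869 -0.08334659] [536.3198353  195.05856347  97.06052482]
```

servo_tool(rotation=[[0,0,0],[0,0,0],[0,0,0],[0,0,0],[0,0,0],[0,0,0],[0,0,0],[0,0,0]], slide=[[0,0,-0.01],[0,0,-0.01],[0,0,-0.01],[0,0,-0.01],[0,0,0.1],[0,0,0.25],[0,0,0.4],[0,0,0.4]], grip=[-1,-0.7,-0.3,-0.3,-0.3,-0.3,-0.3,-0.3])

```text
clock: 8.72
position: [539.3, 197.2, 181.1]
ee_rot: [0.992, 0.128, 0.004, -0.002]
contact_force: [0.3, 0.5, -0.6]
gripper_width: 29.8
grasp_force: 0.0
```

```bash
python3 - <<'E'
from h import *
tray()
t=cam('top'); s=cam('side')
a=cv2.resize(t['image'][190:330,175:335],(400,350),interpolation=3);b=cv2.resize(s['image'][160:300,225:365],(400,350),interpolation=3)
save('crop6.png',np.clip(np.hstack([a,b]).astype(float)*1.4,0,255).astype(np.uint8))
for d in (t,s):
  P=cloud(d);j=(np.hypot(P[...,0]-560,P[...,1]-88)<60)&(P[...,2]>180)&(P[...,2]<215); print('jar top',np.median(P[j],0),j.sum())
E
```

```text
rim z at corners 0..3 [130.7, 130.7, 130.6, 130.5] box (array([560.8,  98.3]), array([162.7, 202.7]), np.float32(14.63)) off rack-frame [5.6 4.8] yaw err -0.07
jar top [562.68984169  91.38705584 190.21735352] 1508
jar top [558.89461439  85.76560573 188.01223577] 703
```

View pics/crop6.png

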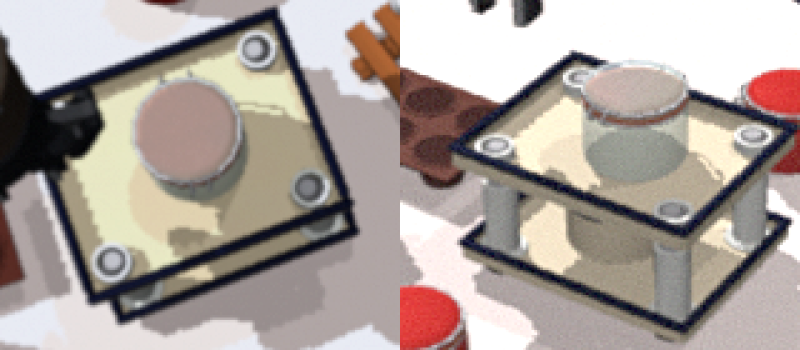

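All four sockets have dropped: the rim is level (about 131 at each corner) and tips show centred in the holes at top crop (257,48), (310,187), (112,262), and side crop (580,78). The jar stands. Next I turn the gripper 90 degrees, shut, and press on the rim ends.

servo_tool(rotation=[[0,0,-0.028],[0,0,-0.056],[0,0,-0.084],[0,0,-0.112],[0,0,-0.14],[0,0,-0.168],[0,0,-0.196],[0,0,-0.224]], slide=[[0,0,0],[0,0,0],[-0.01,-0.01,0],[-0.012,-0.012,0],[-0.012,-0.012,0],[-0.012,-0.012,-0.05],[-0.012,-0.012,-0.1],[-0.012,-0.012,-0.1]], grip=[-1,-1,-1,-1,-1,-1,-1,-1])

```text
clock: 9.88
position: [533.5, 192.7, 155.2]
ee_rot: [0.837, -0.547, -0.001, 0.002]
contact_force: [-0.9, -0.6, -0.3]
gripper_width: 0.1
grasp_force: 0.0
```

servo_tool(rotation=[[0,0,-0.026],[0,0,-0.026],[0,0,-0.026],[0,0,-0.026],[0,0,-0.026]], slide=[[0,0,-0.06],[0,0,-0.12],[0,0,-0.17],[0,0,-0.2],[0,0,-0.2]], grip=[-1,-1,-1,-1,-1])

```text
clock: 10.5
position: [534.4, 193.0, 116.9]
ee_rot: [0.792, -0.611, -0.0, 0.001]
contact_force: [0.5, -0.5, -0.1]
gripper_width: -0.2
grasp_force: 0.0
```

```bash
python3 - <<'E'
from h import *
fing((535,193),60); tray(); s=read_state(); print(s['position'],s['contact_force'],s['joints'])
E
```

```text
side [256, 166, 20, 28, 231] min [507. 173. 154.] max [567. 196. 205.] mean [532. 184. 182.]
top [196, 266, 6, 8, 21] min [518. 178. 157.] max [538. 185. 201.] mean [527. 182. 177.]
rim z at corners 0..3 [130.7, 130.7, 130.4, 130.5] box (array([561. ,  98.3]), array([162.6, 202.8]), np.float32(14.51)) off rack-frame [5.8 4.8] yaw err -0.19
[534.95602842 193.3712881  117.9910751 ] [-1.37971101 -0.24856707  0.49813701] [ 6.31732405e-01  3.57296774e-01 -2.43270139e-01  2.29834394e-04
 -9.69255899e-01 -3.76159279e-01]
```

servo_tool(rotation=[[0,0,0],[0,0,0],[0,0,0],[0,0,0]], slide=[[0,0,-0.04],[0,0,-0.075],[0,0,-0.095],[0,0,-0.095]], grip=[-1,-1,-1,-1])

```text
clock: 11.15
position: [534.4, 193.1, 98.0]
ee_rot: [0.791, -0.611, -0.0, 0.0]
contact_force: [0.5, -0.4, -0.2]
gripper_width: -0.3
grasp_force: 0.0
```

servo_tool(rotation=[[0,0,0],[0,0,0]], slide=[[0,0,-0.007],[0,0,-0.014]], grip=[-1,-1])

```text
clock: 11.4
position: [534.9, 193.4, 96.2]
ee_rot: [0.791, -0.611, 0.0, -0.0]
contact_force: [-1.0, 0.5, 3.4]
gripper_width: 0.2
grasp_force: 1.7
```

servo_tool(rotation=[[0,0,0],[0,0,0]], slide=[[0,0,-0.007],[0,0,-0.01]], grip=[-1,-1])

```text
clock: 11.65
position: [535.0, 193.5, 94.3]
ee_rot: [0.791, -0.611, 0.0, -0.001]
contact_force: [-0.6, 1.1, 3.6]
gripper_width: 0.1
grasp_force: 2.2
```

Contact is at reported z of about 96, as expected. I press on in small steps.

servo_tool(rotation=[[0,0,0],[0,0,0]], slide=[[0,0,-0.007],[0,0,-0.01]], grip=[-1,-1])

```text
clock: 11.9
position: [535.1, 193.6, 92.2]
ee_rot: [0.791, -0.611, 0.0, -0.001]
contact_force: [-1.2, 0.9, 5.7]
gripper_width: -0.2
grasp_force: 2.9
```

servo_tool(rotation=[[0,0,0],[0,0,0]], slide=[[0,0,-0.007],[0,0,-0.01]], grip=[-1,-1])

```text
clock: 12.15
position: [535.1, 193.7, 90.2]
ee_rot: [0.791, -0.611, 0.0, -0.001]
contact_force: [-1.7, 2.0, 6.2]
gripper_width: -0.2
grasp_force: 2.8
```

```bash
python3 - <<'E'
from h import *
tray()
E
```

```text
rim z at corners 0..3 [130.6, 124.4, 130.7, 124.6] box (array([561.3,  98.5]), array([163.9, 200.7]), np.float32(16.58)) off rack-frame [6.1 4.9] yaw err 1.88
```

servo_tool(rotation=[[0,0,0],[0,0,0]], slide=[[0,0,-0.007],[0,0,-0.012]], grip=[-1,-1])

```text
clock: 12.45
position: [535.2, 193.8, 87.9]
ee_rot: [0.791, -0.611, 0.0, -0.001]
contact_force: [-0.7, 0.8, 5.0]
gripper_width: -0.1
grasp_force: 2.8
```

servo_tool(rotation=[[0,0,0],[0,0,0]], slide=[[0,0,-0.007],[0,0,-0.012]], grip=[-1,-1])

```text
clock: 12.7
position: [535.3, 193.8, 85.5]
ee_rot: [0.791, -0.611, 0.0, -0.001]
contact_force: [-0.7, 1.1, 5.2]
gripper_width: 0.1
grasp_force: 2.6
```

```bash
python3 - <<'E'
from h import *
tray()
E
```

```text
rim z at corners 0..3 [130.3, 120.7, 130.4, 120.8] box (array([557.6, 107.3]), array([163. , 222.4]), np.float32(18.73)) off rack-frame [ 4.8 14.4] yaw err 4.03
```

servo_tool(rotation=[[0,0,0],[0,0,0],[0,0,0],[0,0,0],[0,0,0],[0,0,0],[0,0,0],[0,0,0]], slide=[[0,0,0.25],[0,0,0.5],[0.02,-0.08,0.65],[0.08,-0.3,0.65],[0.15,-0.55,0.65],[0.21,-0.78,0.65],[0.245,-0.92,0.65],[0.245,-0.92,0.65]], grip=[-1,-1,-1,-1,-1,-1,-1,-1])

```text
clock: 13.75
position: [583.2, 7.2, 213.5]
ee_rot: [0.79, -0.613, -0.001, 0.001]
contact_force: [0.3, 0.3, 0.4]
gripper_width: -0.4
grasp_force: 0.0
```

servo_tool(rotation=[[0,0,0],[0,0,0],[0,0,0],[0,0,0],[0,0,0]], slide=[[0,0,-0.15],[0,0,-0.35],[0,0,-0.45],[0,0,-0.47],[0,0,-0.47]], grip=[-1,-1,-1,-1,-1])

```text
clock: 14.38
position: [583.9, 9.7, 121.2]
ee_rot: [0.792, -0.611, 0.0, -0.0]
contact_force: [-0.8, 0.1, -0.2]
gripper_width: 0.2
grasp_force: 0.0
```

```bash
python3 - <<'E'
from h import *
tray(); fing((585,8),50); s=read_state(); print(s['position'],s['contact_force'])
E
```

```text
rim z at corners 0..3 [130.3, 120.2, 130.6, 120.6] box (array([561.1,  98.2]), array([163.8, 201.7]), np.float32(18.33)) off rack-frame [5.9 4.7] yaw err 3.63
side [336, 199, 17, 25, 186] min [557. -10. 158.] max [599.  13. 205.] mean [579.   1. 181.]
[584.37389442   9.55610157 122.11493477] [-0.46215931  0.02028933 -0.87276204]
```

servo_tool(rotation=[[0,0,0],[0,0,0],[0,0,0],[0,0,0]], slide=[[0,0,-0.06],[0,0,-0.1],[0,0,-0.12],[0,0,-0.125]], grip=[-1,-1,-1,-1])

```text
clock: 15.02
position: [583.4, 9.0, 95.7]
ee_rot: [0.791, -0.611, -0.0, 0.0]
contact_force: [-1.5, -0.3, 2.5]
gripper_width: 0.0
grasp_force: 1.2
```

servo_tool(rotation=[[0,0,0],[0,0,0]], slide=[[0,0,-0.007],[0,0,-0.014]], grip=[-1,-1])

```text
clock: 15.28
position: [583.8, 8.8, 94.1]
ee_rot: [0.791, -0.611, 0.0, 0.0]
contact_force: [-1.6, -2.6, 6.1]
gripper_width: 0.1
grasp_force: 3.0
```

servo_tool(rotation=[[0,0,0],[0,0,0]], slide=[[0,0,-0.007],[0,0,-0.014]], grip=[-1,-1])

```text
clock: 15.52
position: [584.1, 8.7, 91.7]
ee_rot: [0.792, -0.611, 0.001, -0.0]
contact_force: [-1.9, -2.3, 7.0]
gripper_width: -0.1
grasp_force: 3.0
```

servo_tool(rotation=[[0,0,0],[0,0,0]], slide=[[0,0,-0.007],[0,0,-0.014]], grip=[-1,-1])

```text
clock: 15.78
position: [584.2, 8.5, 89.0]
ee_rot: [0.791, -0.611, 0.001, -0.0]
contact_force: [-2.0, -2.8, 6.2]
gripper_width: 0.4
grasp_force: 3.0
```

servo_tool(rotation=[[0,0,0],[0,0,0]], slide=[[0,0,-0.007],[0,0,-0.014]], grip=[-1,-1])

```text
clock: 16.02
position: [584.3, 8.3, 86.2]
ee_rot: [0.792, -0.611, 0.001, 0.0]
contact_force: [-1.6, -3.5, 6.8]
gripper_width: 0.2
grasp_force: 3.2
```

```bash
python3 - <<'E'
from h import *
tray()
E
```

```text
rim z at corners 0..3 [120.7, 119.7, 121.0, 120.0] box (array([560.6,  97.4]), array([160.8, 202.6]), np.float32(14.69)) off rack-frame [5.2 4. ] yaw err -0.01
```

servo_tool(rotation=[[0,0,0],[0,0,0]], slide=[[0,0,-0.01],[0,0,-0.02]], grip=[-1,-1])

```text
clock: 16.32
position: [584.1, 9.2, 80.9]
ee_rot: [0.791, -0.612, 0.0, -0.001]
contact_force: [-0.0, 0.1, -0.3]
gripper_width: -0.1
grasp_force: 0.0
```

servo_tool(rotation=[[0,0,0],[0,0,0]], slide=[[0,0,-0.01],[0,0,-0.02]], grip=[-1,-1])

```text
clock: 16.58
position: [583.5, 9.5, 76.2]
ee_rot: [0.791, -0.611, -0.0, 0.0]
contact_force: [-0.6, -0.4, 2.8]
gripper_width: 0.1
grasp_force: 1.3
```

servo_tool(rotation=[[0,0,0],[0,0,0]], slide=[[0,0,-0.007],[0,0,-0.014]], grip=[-1,-1])

```text
clock: 16.82
position: [584.0, 8.7, 75.5]
ee_rot: [0.792, -0.611, 0.001, 0.0]
contact_force: [-4.1, -2.1, 11.8]
gripper_width: -0.1
grasp_force: 6.2
```

```bash
python3 - <<'E'
from h import *
tray()
E
```

```text
rim z at corners 0..3 [111.1, 117.5, 111.1, 117.5] box (array([562.1,  92.5]), array([161.6, 212.2]), np.float32(12.15)) off rack-frame [ 5.4 -1.1] yaw err -2.55
```

The -y end is home, with 11.8 N and no further travel. Now back to the +y end.

servo_tool(rotation=[[0,0,0],[0,0,0],[0,0,0],[0,0,0],[0,0,0],[0,0,0],[0,0,0],[0,0,0]], slide=[[0,0,0.25],[0,0,0.5],[-0.02,0.08,0.65],[-0.08,0.3,0.65],[-0.15,0.55,0.65],[-0.21,0.78,0.65],[-0.24,0.925,0.65],[-0.24,0.925,0.65]], grip=[-1,-1,-1,-1,-1,-1,-1,-1])

```text
clock: 17.88
position: [535.0, 196.1, 203.5]
ee_rot: [0.792, -0.61, -0.0, 0.0]
contact_force: [-0.0, 0.2, 0.0]
gripper_width: -0.4
grasp_force: 0.0
```

servo_tool(rotation=[[0,0,0],[0,0,0],[0,0,0],[0,0,0],[0,0,0],[0,0,0]], slide=[[0,0,-0.15],[0,0,-0.35],[0,0,-0.5],[0,0,-0.56],[0,0,-0.58],[0,0,-0.58]], grip=[-1,-1,-1,-1,-1,-1])

```text
clock: 18.62
position: [536.4, 194.4, 88.8]
ee_rot: [0.791, -0.611, 0.0, -0.001]
contact_force: [0.0, 0.4, 0.2]
gripper_width: 0.2
grasp_force: 0.0
```

servo_tool(rotation=[[0,0,0],[0,0,0]], slide=[[0,0,-0.01],[0,0,-0.02]], grip=[-1,-1])

```text
clock: 18.88
position: [536.4, 194.6, 85.2]
ee_rot: [0.792, -0.611, 0.001, -0.001]
contact_force: [-0.6, 0.6, 5.0]
gripper_width: -0.1
grasp_force: 2.5
```

servo_tool(rotation=[[0,0,0],[0,0,0]], slide=[[0,0,-0.01],[0,0,-0.02]], grip=[-1,-1])

```text
clock: 19.12
position: [535.4, 194.2, 79.6]
ee_rot: [0.791, -0.611, -0.0, 0.0]
contact_force: [0.3, -0.0, -0.2]
gripper_width: 0.1
grasp_force: 0.0
```

It snapped past the button; I follow down and seat it firmly.

servo_tool(rotation=[[0,0,0],[0,0,0]], slide=[[0,0,-0.01],[0,0,-0.02]], grip=[-1,-1])

```text
clock: 19.38
position: [535.6, 194.1, 76.5]
ee_rot: [0.791, -0.611, 0.0, 0.0]
contact_force: [-3.9, 0.4, 11.4]
gripper_width: -0.1
grasp_force: 5.6
```

servo_tool(rotation=[[0,0,0],[0,0,0]], slide=[[0,0,-0.007],[0,0,-0.014]], grip=[-1,-1])

```text
clock: 19.62
position: [535.8, 194.2, 76.2]
ee_rot: [0.792, -0.611, 0.001, -0.0]
contact_force: [-8.4, -0.7, 21.1]
gripper_width: 0.1
grasp_force: 10.5
```

```bash
python3 - <<'E'
from h import *
tray()
E
```

```text
rim z at corners 0..3 [109.9, 112.1, 110.6, 112.8] box (array([556.5, 109.3]), array([161. , 237.1]), np.float32(15.21)) off rack-frame [ 4.2 16.6] yaw err 0.51
```

Firm at 21 N with no travel left. I withdraw and look.

servo_tool(rotation=[[0,0,0],[0,0,0],[0,0,0],[0,0,0],[0,0,0],[0,0,0]], slide=[[0,0,0.1],[0,0,0.35],[0,0.1,0.6],[0,0.4,0.7],[0,0.6,0.7],[0,0.6,0.7]], grip=[-1,-1,-1,-1,-1,-1])

```text
clock: 20.42
position: [535.2, 316.6, 212.2]
ee_rot: [0.792, -0.61, -0.0, 0.0]
contact_force: [0.0, -0.5, -0.0]
gripper_width: 0.0
grasp_force: 0.0
```

```bash
python3 - <<'E'
from h import *
for _ in range(2): tray()
t=cam('top'); s=cam('side')
# rack moved? lower rim box in side
P=cloud(s); z=P[...,2]; v=cv2.cvtColor(s['image'],cv2.COLOR_RGB2HSV)[...,2]
k=(np.hypot(P[...,0]-557,P[...,1]-92)<150)&(v<60)&(z>8)&(z<60); nn,lab,st,_=cv2.connectedComponentsWithStats(k.astype(np.uint8)); k=lab==1+np.argmax(st[1:,4])
print('rack',box(plane(s,np.argwhere(k)[:,::-1],31.8)))
a=cv2.resize(t['image'][190:330,175:335],(400,350),interpolation=3);b=cv2.resize(s['image'][160:300,225:365],(400,350),interpolation=3)
save('crop7.png',np.clip(np.hstack([a,b]).astype(float)*1.4,0,255).astype(np.uint8))
E
```

```text
rim z at corners 0..3 [110.3, 110.5, 110.0, 110.1] box (array([561.3,  93.2]), array([162. , 202.9]), np.float32(15.44)) off rack-frame [ 4.8 -0.2] yaw err 0.74
rim z at corners 0..3 [110.5, 110.3, 110.1, 109.9] box (array([561.3,  93.1]), array([161.8, 203.3]), np.float32(15.5)) off rack-frame [ 4.8 -0.3] yaw err 0.8
rack (array([556.8,  92.2]), array([159.6, 199.2]), np.float32(14.6))
```

View pics/crop7.png

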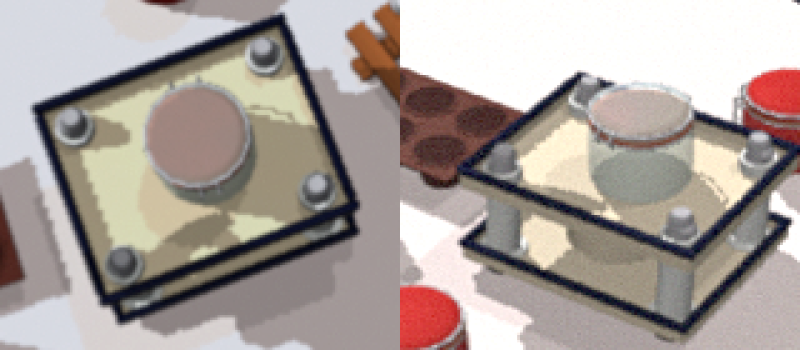

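The tray sits level at 110 at every corner (the -2 mm bias puts this at home, 112). All four spigots stand up through the collars at top crop (263,55), (318,188), (123,262) and (73,125). The jar is upright and the rack has not moved.

```bash
python3 -c "
from bench import job_done
print(job_done())"
```

```text
the job is handed in; nothing more can be done
None
```

The tray is fully home on all four posts with the jar still standing on it and the rack not moved; the job is handed in after about 21 s of robot time, and no verdict was returned.

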